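# Feed the second main bearing of the pair and slide it to the empty end of the tray

## Task

Bearings are being laid out in pairs for an engine rebuild, and one already lies at one end of the feeder's tray. Press the feeder's black plunger fully in once and let it spring back, so that one bearing comes out, then push that bearing aside along the tray to its empty end, right up to the end stop. Do not pick up any bearing, leave the one already there where it is, feed no second one, and disturb nothing else on the bench.

Things in the scene. Friction and masses are not known exactly. Their poses are not given: they have to be found in the camera images.
- feeder: Bench-top bearing feeder, bolted down (its foot is 8 mm high). Origin on the bench under the magazine's axis; x = direction of ejection, z up. In its frame, mm: upright sheet-steel magazine x -22 to 23, y -22 to 22, top z 100, with a stack of four bearings on its axis; behind it the plunger's housing to x -66, y -30 to 30, top z 54.
- outlet (a point): Point on the floor of the feeder's outfeed tray where the ejected bearing's centre comes to lie (feeder x 43.5, y 0, z 36 mm). The tray is a straight steel trough crossing in front of the magazine: inside x 23 to 64, y -108 to 108 mm; lips 3 thick and 5 high all round except at the gate; the lips at y 108 and y -108 are its end stops.
- plunger (a joint): Plunger travel, m: 0 = out (rest), 0.045 = fully in. Moves along feeder +x against a return spring (about 3 N at rest, 6 N fully in, lightly damped) and comes back by itself. A full press pushes the lowest bearing through the gate into the tray, its centre 0 to 4 mm from the outlet point; once the plunger is back, the next bearing drops to the bottom.
- plunger_face (a point): centre of the flat outer face of the plunger's round black knob, 36 diameter, 12 thick, 126 mm behind the feeder's origin at rest and 42 above the bench; the face looks along the feeder's -x and moves with the plunger
- bearing: ball bearing, 35 outside diameter, 11 high, about 45 g, lying flat; origin at the centre of its underside, z up. The lowest in the magazine, the one to be ejected; at the start on the magazine's axis with its underside at z 36.
- second_bearing: ball bearing, 35 outside diameter, 11 high, about 45 g, lying flat; origin at the centre of its underside, z up. Second from below in the magazine; it must stay there and drops to z 36.
- third_bearing: ball bearing, 35 outside diameter, 11 high, about 45 g, lying flat; origin at the centre of its underside, z up. Third from below in the magazine.
- top_bearing: ball bearing, 35 outside diameter, 11 high, about 45 g, lying flat; origin at the centre of its underside, z up. Top one in the magazine.
- staged_bearing: ball bearing, 35 outside diameter, 11 high, about 45 g, lying flat; origin at the centre of its underside, z up. Already lying at one end of the outfeed tray (feeder y +89 or -89, x 43.5).
- empty_end: Not an object: the point on the tray's floor at its empty end (the opposite end to the staged bearing, feeder x 43.5, y -89 or +89) over which the bearing's centre comes, within 4 mm, when it rests against that end stop.
- spark_plug: Bystander, to be left alone: spark plug lying on its hexagon beside the feeder, 70 mm long along its x, 21 mm high; origin under the hexagon.
- socket: Bystander, to be left alone: steel wrench socket standing upright beside the feeder, 24 mm diameter, 30 mm high; origin at the centre of its underside.
- piston: Bystander, to be left alone: small aluminium piston standing crown up beyond the tray, 44 mm diameter, 38 mm high; origin at the centre of its underside.
- screwdriver: Bystander, to be left alone: screwdriver with a red handle, lying along its x, about 200 mm long, at most 26 mm high.
- hammer: Bystander, to be left alone: hammer with a wooden handle, lying along its x, about 260 mm long, at most 26 mm high.
- wrench: Bystander, to be left alone: steel wrench, lying along its x, about 180 mm long, at most 8 mm high.
- oil_bottle: Bystander, to be left alone: red oil bottle standing, 68 mm diameter, about 170 mm high; origin at the centre of its underside.

How it is judged (in metres and radians):
On the way, in this order (a step that is already met when the one before it is completed fails the run):
1. the plunger is pressed fully in (value of joint plunger above 0.041 m), for 0.05 s.
2. the plunger has sprung back and one bearing lies out in the tray (value of joint plunger below 0.004 m and x of bearing in the frame of feeder above 0.036 m), for 0.1 s.
At the end, for the whole second after the job is handed in: The ejected bearing lies flat and at rest on the tray, its centre within 6 mm of empty_end, so within a few mm of the end stop; the plunger is back out (under 4 mm), the next bearing has dropped to the bottom of the magazine, and the staged bearing is within 12 mm of where it was (horizontal distance between bearing and empty_end below 0.006 m and height (world z) of bearing below 0.039 m and angle between bearing's own z axis and vertical below 0.1 rad and linear speed of bearing below 0.01 m/s and value of joint plunger below 0.004 m and horizontal distance between each of second_bearing, third_bearing and feeder below 0.006 m and height (world z) of second_bearing below 0.04 m and distance of staged_bearing from where it was at the start of the episode below 0.012 m); the robot touches nothing.
It fails at once if a second bearing is pushed out of the magazine (x of second_bearing in the frame of feeder above 0.012 m).
It fails at once if a bearing is lifted (10 mm or more) (height (world z) of any of bearing, staged_bearing above 0.046 m or height (world z) of second_bearing above 0.057 m or height (world z) of third_bearing above 0.068 m or height (world z) of top_bearing above 0.079 m).
It fails at once if the staged bearing is shifted more than 12 mm (distance of staged_bearing from where it was at the start of the episode above 0.012 m).
It fails at once if something else on the bench is shifted more than 15 mm (distance of any of spark_plug, socket, piston, screwdriver, hammer, wrench, oil_bottle from where it was at the start of the episode above 0.015 m).
It also fails if it takes over 48 s, if anything falls off the work surface, if the arm or the gripper's body presses on something with over 40 N, if the wrist force passes 120 N, or if a joint passes its speed limit or range.

## Robot

A 6-joint arm with a two-finger parallel gripper is mounted at the origin on the work surface. World frame = base frame: x ahead of the robot, y to its left, z up, the work surface at z = 0. Lengths are in mm, angles in degrees, forces in N, time in s.
With the tool pointing down it reaches from about 350 to 850 mm from the base axis. Payload 8.1 kg.
Tool frame: the origin (TCP) lies between the finger pads; the fingertips stand 22 mm ahead of it and the grasp point (between the pads) lies 3 mm ahead of it (r.nose_length is the z of the fingertips in the tool frame, in mm); z points along the fingers, x is the direction in which the jaws open and shut, and the axes are right-handed (so a half turn about z gives the same grasp; the last joint's range is limited). The gripper opens to 85 mm and grips with 20 to 120 N. Pads are 22 mm wide; open, the fingers measure 114 mm over their backs; the gripper's body (76 mm by 85 mm) begins 54 mm behind the grasp point. The pads swing forward as they close: fully open they stand 13 mm farther back than shut.
Start: joints at [58.591, 7.471, 85.268, -0, 87.261, -4.893], TCP at [267.854, 536.898, 253.292] pointing down, gripper open.
Joint ranges: [-169.43, 169.43], [-51.17, 129.36], [1.28, 143.12], [-76.62, 256.62], [0, 156.53], [-152.29, 152.29]. Speed limits (degrees/s): [136.94, 136.94, 159.86, 180, 180, 180].

## Interface

Orientations are given as [roll, pitch, yaw] about the fixed x, y, z axes, in that order (R = Rz(yaw) Ry(pitch) Rx(roll)).
In Python, from bench import r gives the robot as it stands.
- The arm moves only by the shell command python3 -m jog 'ROWS' [FORCE]. ROWS is JSON, a list of rows, each a list of 5 numbers: the shift along the tool's x, y, z in m, then the turn about the tool's z in degrees, then the opening in per cent of the stroke, from 0 (shut) to 100 (fully open). A call has 1 to 8 rows; each row is the pose to reach, as a shift and turn from the pose measured when the call began, along the tool's axes at that moment; what a row does not reach only later rows make up. A row lasts 1/10 s, in which the tool goes at most 50 mm and 8.59 degrees, less where a joint would pass 70% of its speed; a pose out of reach is approached as far as the arm can. A call with a gripper value outside its range is refused whole. The fingers move at their own pace and stop on an object; FORCE is the grip in N (left out, the last holds). Time passes only in rows, so rows that repeat a pose let the fingers close. It gives the time, the measured TCP pose, the force and the opening at its end, in the units of the state.
- r.sense(): the state, without advancing time (a new reading comes with each control period).
- r.snapshot(name): name is "scene" or "top" or "wrist"; returns a dict with "image" (480x640x3 uint8, red, green, blue), "K" (3x3 intrinsics, pixels), "T" (4x4, takes a point from camera to world coordinates); the wrist camera has in their place "tool_from_camera" (4x4, takes a point from camera to tool coordinates, whose origin is the TCP and whose axes are the tool frame's). Camera axes: x right, y down, z forward; pixel columns grow to the right and rows downward; lengths in mm; the calibration is good to about 2 mm. A picture is of the moment at which its call begins: read the wrist's pose just before it. There is no depth.
- r.hand_in(): hands the job in, once; it reports no verdict.
Trained networks look in a picture, given as the dict that the camera call returned (one of the last four; its "shot" number tells which), for a name from the list of things; names that differ only in an ending like _2 or _b are one class to them, and where a whole thing is asked for, a point or a joint stands for the part that bears it (a point fixed in the world has none). Each returns a list of dicts, best first, with "conf" (0 to 1); they miss things now and then, are a little off and sometimes report something else, mostly with a low value. They report only what shows in the picture. A call takes as long as a camera call.
- r.search_frame(picture, label): "bbox" ([left, top, right, bottom] in pixels, round what is visible of it).
- r.pinpoint(picture, label): "uv" ([column, row] in pixels: a listed point, or the origin of a listed thing).
The state is a dict: "time": time; "joint_pos": joint angles; "qd": joint speeds; "joint_efforts": joint torques, N m; "tool_pos": TCP position; "tcp_rot": TCP orientation; "ft_force": force on the tool from outside, world axes, zero at the start; "wrist_torque": the same for the moment, N m; "finger_gap": finger opening in mm.
Only numpy, scipy, OpenCV 4.12 (cv2) and the standard library are available. Lean on these libraries where they do the work, as an engineer would, in place of code of your own. Each camera call takes 0.05 s, during which the arm holds its last target. There are 200 camera calls.

## Working session

There is one attempt and no reset: what is moved stays moved. The work goes in short steps, Python scripts to look and compute and a shell command to move; the robot and the scene stay as the last step left them, time stands still between calls to the robot, and variables do not carry over. Pictures are saved under pics/ and viewed, about 8 in all and at most 12, crops included, and the job is handed in when it is done.

```bash
mkdir -p pics; ls
python3 - <<'E'
from bench import r
import cv2
s=r.sense(); print(s['time'],s['tool_pos'],s['tcp_rot'],s['finger_gap'],r.nose_length)
for n in ("scene","top"):
    p=r.snapshot(n); cv2.imwrite(f"pics/{n}0.png",p["image"][:,:,::-1])
    print(n,p["K"],p["T"])
    for l in ["feeder","outlet","plunger_face","staged_bearing","empty_end","socket","piston","oil_bottle","spark_plug"]:
        print(l,[(d['uv'],d['conf']) for d in r.pinpoint(p,l)[:2]])
E
```

```text
pics
0.0 [267.57866385 536.44555257 252.23090055] [-1.79989690e+02  1.07026528e-01  6.34827447e+01] 85.51142738647259 22.0
scene [[562.48552556   0.         320.85393883]
 [  0.         562.48552556 242.07013557]
 [  0.           0.           1.        ]] [[-2.12906979e-01  6.82495305e-01 -6.99192946e-01  1.41306911e+03]
 [ 9.77038987e-01  1.54637146e-01 -1.46567973e-01  1.59521675e+02]
 [ 8.08924810e-03 -7.14344113e-01 -6.99747850e-01  9.49022831e+02]
 [ 0.00000000e+00  0.00000000e+00  0.00000000e+00  1.00000000e+00]]
feeder [([361.8, 279.1], 0.87)]
outlet [([380.7, 272.3], 0.66), ([364.2, 259.4], 0.2)]
plunger_face [([307.5, 260.3], 0.54)]
staged_bearing [([379.6, 301.0], 0.64)]
empty_end []
socket [([341.6, 312.5], 0.51)]
piston [([423.0, 301.9], 0.89)]
oil_bottle [([154.9, 302.1], 0.64)]
spark_plug [([346.1, 243.2], 0.57)]
top [[574.27746622   0.         315.10336526]
 [  0.         574.27746622 243.20317072]
 [  0.           0.           1.        ]] [[ 9.04498321e-03 -9.93751919e-01  1.11244376e-01  4.11582697e+02]
 [-9.99674323e-01 -1.16411039e-02 -2.27097487e-02 -2.75071263e+01]
 [ 2.38628637e-02 -1.11002737e-01 -9.93533571e-01  1.45691109e+03]
 [ 0.00000000e+00  0.00000000e+00  0.00000000e+00  1.00000000e+00]]
feeder [([263.3, 248.9], 0.97)]
outlet [([243.7, 250.6], 0.65)]
plunger_face [([311.2, 241.3], 0.42)]
staged_bearing [([241.8, 211.9], 0.48)]
empty_end []
socket [([270.6, 213.5], 0.56)]
piston [([208.1, 232.0], 0.66), ([135.6, 299.3], 0.44)]
oil_bottle [([429.0, 186.7], 0.64)]
spark_plug [([282.5, 289.2], 0.48), ([310.3, 242.5], 0.42)]
```

View pictures.

Run:
```python
import cv2
a=cv2.imread("pics/top0.png")[130:350,100:460]; cv2.imwrite("pics/topc.png",cv2.resize(a,None,fx=2.2,fy=2.2,interpolation=cv2.INTER_CUBIC))
a=cv2.imread("pics/scene0.png")[180:360,260:480]; cv2.imwrite("pics/scenec.png",cv2.resize(a,None,fx=3.2,fy=3.2,interpolation=cv2.INTER_CUBIC))
```

```text
(no output)
```

View pics/topc.png

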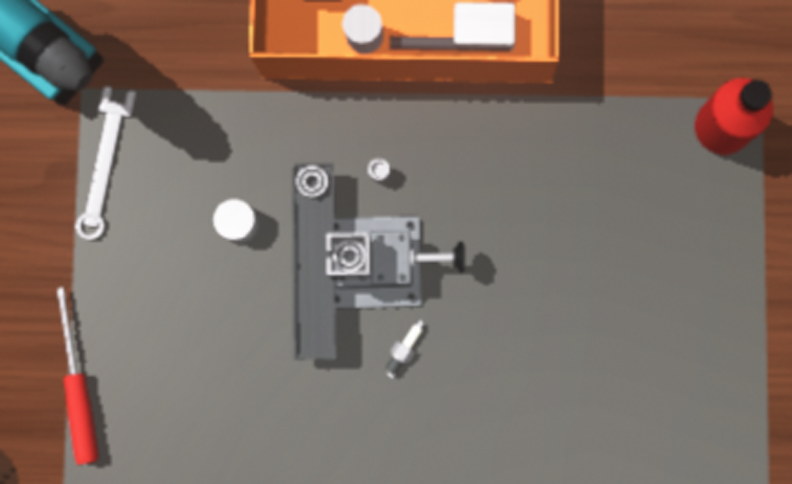

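View pics/scenec.png

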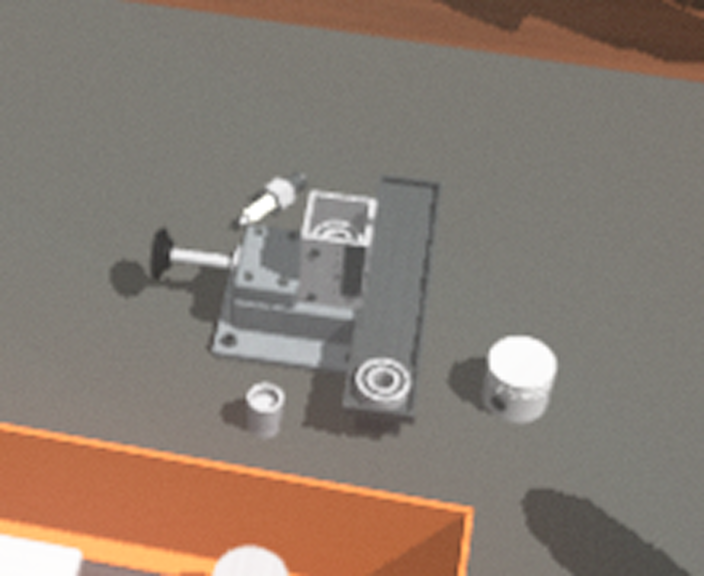

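Top view: the feeder ejects toward world +y (image left), and the plunger knob is on the right at crop (459,257). The staged bearing is at the world +x end (crop 312,181), so the empty end is feeder +y. The scene view agrees. Next I fit the feeder pose to tray corners plus detections.

```bash
cat > h.py <<'E'
import numpy as np
from scipy.optimize import least_squares
def proj(P,K,T):
    c=(np.c_[P,np.ones(len(P))]@np.linalg.inv(T).T)[:,:3]; u=c@np.array(K).T; return u[:,:2]/u[:,2:]
def F(q,p):
    c,s=np.cos(q[2]),np.sin(q[2]); p=np.atleast_2d(p); return np.c_[q[0]+c*p[:,0]-s*p[:,1],q[1]+s*p[:,0]+c*p[:,1],p[:,2]]
def fit(obs,q0):  # obs: list of (P,uv,K,T)
    f=lambda q:np.concatenate([(proj(F(q,P),K,T)-uv).ravel() for P,uv,K,T in obs])
    s=least_squares(f,q0,loss='soft_l1',f_scale=1); return s.x,f(s.x).reshape(-1,2)
E
python3 - <<'E'
from bench import r
from h import *
np.set_printoptions(precision=1,suppress=True)
P=np.array([[20,-111,41],[67,-111,41],[20,111,41],[67,111,41],[43.5,0,36],[-126,0,42],[43.5,-89,36],[0,0,0.],
 [-22,-22,100],[-22,22,100],[23,-22,100],[23,22,100]])
t=r.snapshot("top"); s=r.snapshot("scene")
ut=np.array([[333,165],[294,165],[335,358],[295,358],[0,0],[0,0],[0,0],[0,0],[369,234],[369,276],[327,234],[327,276]])/2.2+[100,130]
ut[4:8]=[[243.7,250.6],[311.2,241.3],[241.8,211.9],[263.3,248.9]]
us=np.array([[344,407],[413,418],[384,178],[438,184]])/3.2+[260,180]
us=np.r_[us,[[380.7,272.3],[307.5,260.3],[379.6,301],[361.8,279.1]]]
ot=(P,ut,t["K"],t["T"]); os=(P[:8],us,s["K"],s["T"])
for o in ([ot,os],[ot],[os]):
    q,e=fit(o,[400,50,1.57]); print(q[:2],np.degrees(q[2]))
    if len(o)==2: print(e); Q=q
print(F(Q,[[-126,0,42],[43.5,-89,36],[43.5,89,36],[43.5,0,36]]))
for l in("socket","spark_plug","piston"):
    for p in(t,s):
        b=r.search_frame(p,l)[:1]
        if b: 
            b=b[0]["bbox"]; d=p["T"][:3,:3]@np.linalg.inv(p["K"])@[(b[0]+b[2])/2,(b[1]+b[3])/2,1]; o=p["T"][:3,3]; print(l,o+d*(12-o[2])/d[2])
E
```

```text
[558.9  76.3] 92.58349124462937
[[-0.5 -1.9]
 [-1.7 -1.3]
 [ 0.8 -0.4]
 [-0.3  0.3]
 [-1.1 -2.8]
 [-0.3  4. ]
 [ 0.   0.5]
 [-2.1 -0.2]
 [-0.4 -1.4]
 [ 0.1 -2.1]
 [-0.3 -0.8]
 [ 0.1 -1.4]
 [-1.2 -1.5]
 [-0.  -1.8]
 [-3.1 -2.6]
 [ 0.1 -2. ]
 [ 1.7 -2.3]
 [-0.5 -1.9]
 [-1.1 -0.3]
 [ 0.1 -0.8]]
[556.6  75.4] 452.30558160084075
[563.4  78. ] 92.55466706635127
[[564.6 -49.6  42. ]
 [645.9 123.7  36. ]
 [468.1 115.7  36. ]
 [557.  119.7  36. ]]
socket [659.6  48.2  12. ]
socket [532.4 -29.3  12. ]
spark_plug [556.1  46.2  12. ]
spark_plug [460.9  21.7  12. ]
piston [604.1 211.1  12. ]
piston [600.8 209.4  12. ]
```

```bash
python3 -m jog '[[-0.165,0.246,0,30,0],[-0.331,0.492,0,60.9,0],[-0.331,0.492,0,60.9,0],[-0.331,0.492,0,60.9,0],[-0.331,0.492,0,60.9,0],[-0.331,0.492,0,60.9,0],[-0.331,0.492,0,60.9,0],[-0.331,0.492,0,60.9,0]]'
python3 - <<'E'
from bench import r
s=r.sense(); print(s['time'],s['tool_pos'],s['tcp_rot'],s['joint_pos'])
p=r.snapshot("wrist"); print(p["tool_from_camera"])
E
```

```text
time: 2.2
tool_pos: [465.8, 187.1, 253.6]
tcp_rot: [-180.0, -0.0, 2.3]
ft_force: [0.8, 0.6, 0.9]
finger_gap: 0.5
2.2 [465.83365887 187.0895669  253.62910447] [-1.79984248e+02 -4.79694450e-02  2.27168876e+00] [ 1.60249626e+01 -7.92048580e+00  1.00583976e+02  3.90072797e-03
  8.72861711e+01  1.37530843e+01]
[[ 9.99999953e-01  1.12851087e-04  2.84886405e-04 -3.39369305e-01]
 [-1.94591577e-04  9.52059234e-01  3.05913677e-01 -7.84914926e+01]
 [-2.36706041e-04 -3.05913718e-01  9.52059211e-01 -1.19564042e+02]
 [ 0.00000000e+00  0.00000000e+00  0.00000000e+00  1.00000000e+00]]
```

```bash
python3 -m jog '[[0.045,0.065,0,0,0],[0.089,0.131,0,0,0],[0.089,0.131,0,0,0],[0.089,0.131,0,0,0],[0.089,0.131,0,0,0]]'
cat >> h.py <<'E'
from scipy.spatial.transform import Rotation as R
def wristT(st,p):
    T=np.eye(4); T[:3,:3]=R.from_euler('xyz',st['tcp_rot'],degrees=True).as_matrix(); T[:3,3]=st['tool_pos']; return T@p["tool_from_camera"]
E
python3 - <<'E'
from bench import r
from h import *; import cv2
s=r.sense(); print(s['tool_pos'],s['tcp_rot'])
p=r.snapshot("wrist"); im=p["image"][:,:,::-1].copy(); T=wristT(s,p)
np.savez("w1.npz",K=p["K"],T=T)
for l in ["feeder","outlet","plunger_face","staged_bearing"]: print(l,[(d['uv'],d['conf']) for d in r.pinpoint(p,l)[:2]])
P=[[20,-111,41],[67,-111,41],[20,111,41],[67,111,41],[43.5,0,36],[-126,0,42],[43.5,-89,36],[-22,-22,100],[-22,22,100],[23,-22,100],[23,22,100]]
for u in proj(F([558.9,76.3,np.radians(92.58)],np.array(P,float)),p["K"],T): print(u.round(1)); cv2.circle(im,tuple(int(v) for v in u),3,(0,0,255),1)
cv2.imwrite("pics/w1.png",im)
E
```

```text
time: 2.75
tool_pos: [563.9, 51.1, 254.0]
tcp_rot: [179.7, -0.1, 2.0]
ft_force: [0.3, 0.5, 0.4]
finger_gap: -0.2
[563.91829793  51.13037046 254.02970625] [ 1.79749956e+02 -1.24061623e-01  2.00062586e+00]
feeder [([318.4, 178.1], 0.85)]
outlet [([317.9, 138.8], 0.89)]
plunger_face [([321.5, 295.2], 0.84)]
staged_bearing [([411.0, 136.6], 0.73)]
[433.1 163. ]
[437.7 111.3]
[204.3 165.4]
[198.3 113.8]
[318.4 138.8]
[320.5 299.1]
[410.8 137.8]
[344.7 221.9]
[292.5 222.4]
[345.3 167.7]
[290.3 168.3]
```

View pics/w1.png

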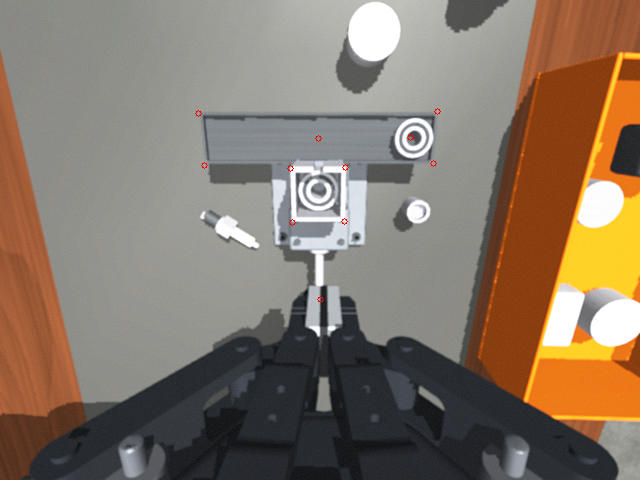

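The projected model lies on the feeder to about 2–3 mm (magazine corners at (291–345, 168–222), staged bearing at (412,138)). Now going behind the knob and down.

```bash
python3 -m jog '[[-0.003,0.05,0,-0.5,0],[-0.003,0.1,0,-0.5,0],[-0.003,0.146,0,-0.5,0],[-0.003,0.146,0,-0.5,0],[-0.003,0.146,0.05,-0.5,0],[-0.003,0.146,0.1,-0.5,0],[-0.003,0.146,0.15,-0.5,0],[-0.003,0.146,0.15,-0.5,0]]'
python3 - <<'E'
from bench import r
from h import *
s=r.sense(); print(s['time'],s['tool_pos'],s['tcp_rot'],s['ft_force'])
E
```

```text
time: 3.8
tool_pos: [559.7, -88.8, 96.9]
tcp_rot: [-180.0, 0.6, 2.9]
ft_force: [-2.2, -0.2, 0.0]
finger_gap: -0.1
3.8 [559.66569465 -88.80017     96.85235675] [-179.95953404    0.63100326    2.88213975] [-2.15305504 -0.1597908   0.0270706 ]
```

```bash
python3 -m jog '[[0.006,0,0.03,0,0],[0.006,0,0.047,0,0],[0.006,0,0.047,0,0],[0.006,0,0.047,0,0],[0.006,0,0.047,0,0]]'
python3 - <<'E'
from bench import r
from h import *; import cv2
s=r.sense(); print(s['time'],s['tool_pos'],s['tcp_rot'],s['ft_force'])
p=r.snapshot("scene"); cv2.imwrite("pics/s2.png",cv2.resize(p["image"][180:360,220:460,::-1],None,fx=3.2,fy=3.2,interpolation=cv2.INTER_CUBIC))
for l in ["plunger_face"]: print(l,[(d['uv'],d['conf']) for d in r.pinpoint(p,l)[:2]])
E
```

```text
time: 4.3
tool_pos: [567.2, -88.6, 52.9]
tcp_rot: [180.0, 0.4, 2.9]
ft_force: [0.3, -0.6, 0.4]
finger_gap: 0.0
4.3 [567.15366376 -88.5708021   52.92274658] [179.96953247   0.39592554   2.91332913] [ 0.31533585 -0.58199685  0.36604738]
plunger_face [([306.0, 256.8], 0.48)]
```

View pics/s2.png

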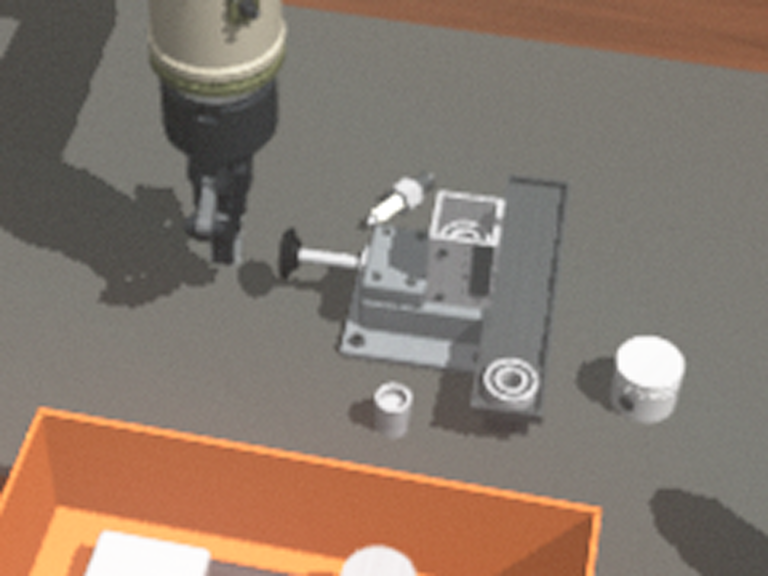

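Fingers (crop 225,255) stand behind the knob (290,255), in line with it. Advancing to contact, then pressing.

```bash
python3 -m jog '[[-0.001,-0.012,0.001,0,0],[-0.001,-0.024,0.001,0,0],[-0.001,-0.034,0.001,0,0],[-0.001,-0.042,0.001,0,0],[-0.001,-0.05,0.001,0,0],[-0.001,-0.057,0.001,0,0],[-0.001,-0.064,0.001,0,0],[-0.001,-0.068,0.001,0,0]]'
```

```text
time: 5.2
tool_pos: [563.1, -20.8, 51.8]
tcp_rot: [179.9, 0.3, 2.9]
ft_force: [2.6, -6.4, 0.5]
finger_gap: 0.3
```

```bash
python3 -m jog '[[0,-0.002,0,0,0],[0,-0.004,0,0,0],[0,-0.006,0,0,0],[0,-0.006,0,0,0]]'
```

```text
time: 5.6
tool_pos: [562.9, -15.0, 51.9]
tcp_rot: [179.8, 0.3, 2.9]
ft_force: [0.5, -5.5, -1.7]
finger_gap: 0.2
```

```bash
python3 -m jog '[[0,-0.002,0,0,0],[0,-0.004,0,0,0],[0,-0.004,0,0,0]]'
```

```text
time: 5.9
tool_pos: [563.0, -14.3, 52.0]
tcp_rot: [179.4, 0.3, 2.9]
ft_force: [1.0, -21.2, -0.3]
finger_gap: 0.2
```

Hard stop reached (the force jumped to 21 N with no more travel). Retreating and rising, then a look.

```bash
python3 -m jog '[[0,0,0,0,0],[0,0.015,0,0,0],[0,0.035,0,0,0],[0,0.055,0,0,0],[0,0.075,0,0,0],[0,0.085,0,0,0],[0,0.085,0,0,0],[0,0.085,-0.05,0,0]]'
python3 -m jog '[[0,0,-0.05,0,0],[0,0,-0.1,0,0],[0,0,-0.15,0,0],[0,-0.05,-0.18,0,0],[0,-0.09,-0.18,0,0],[0,-0.09,-0.18,0,0]]'
python3 - <<'E'
from bench import r
from h import *; import cv2
s=r.sense(); print(s['time'],s['tool_pos'],s['tcp_rot'],s['ft_force'])
p=r.snapshot("wrist"); T=wristT(s,p); im=p["image"][:,:,::-1].copy()
q=[558.9,76.3,np.radians(92.58)]
P=[[43.5,0,36],[43.5,0,47],[43.5,-89,47],[43.5,89,36],[-126,0,42]]
u=proj(F(q,np.array(P,float)),p["K"],T); print(u.round(1))
for l in("bearing","outlet","staged_bearing","plunger_face"): print(l,[(d['uv'],d['conf']) for d in r.pinpoint(p,l)[:6]])
for v in u: cv2.circle(im,tuple(int(a) for a in v),3,(0,0,255),1)
cv2.imwrite("pics/w2.png",im)
E
```

```text
time: 6.7
tool_pos: [561.6, -96.8, 95.2]
tcp_rot: [179.7, 1.1, 2.9]
ft_force: [-0.8, 0.1, -1.2]
finger_gap: 0.2
time: 7.3
tool_pos: [560.7, 0.1, 276.9]
tcp_rot: [179.8, 0.9, 3.2]
ft_force: [-0.6, 0.3, 0.1]
finger_gap: -0.3
7.3 [5.60740419e+02 7.37771615e-02 2.76898519e+02] [179.8390704    0.90751671   3.22824672] [-0.62656085  0.26885861  0.09670095]
[[330.5  84.5]
 [330.5  83. ]
 [424.5  84. ]
 [240.1  83.5]
 [327.8 249. ]]
bearing [([328.7, 84.6], 0.94), ([325.7, 247.5], 0.64), ([325.2, 134.4], 0.37)]
outlet [([330.2, 83.1], 0.97)]
staged_bearing [([421.3, 86.3], 0.7)]
plunger_face [([323.9, 247.3], 0.83)]
```

View pics/w2.png

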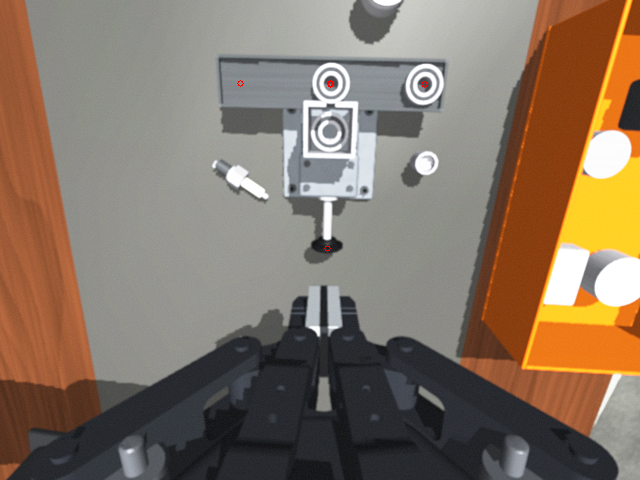

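The bearing lies at the outlet (331,84), the staged one is unmoved at (425,85), the knob is back out at (327,245), and the next bearing is in the magazine. Now moving to the gap between them, seen at column ~377.

```bash
python3 -m jog '[[0.016,-0.04,0,0.6,0],[0.032,-0.08,0,0.6,0],[0.0475,-0.119,0,0.6,0],[0.0475,-0.119,0,0.6,0],[0.0475,-0.119,0.05,0.6,0],[0.0475,-0.119,0.1,0.6,0],[0.0475,-0.119,0.14,0.6,0],[0.0475,-0.119,0.14,0.6,0]]'
python3 -m jog '[[0,0,0,0,0],[0,0,0,0,0]]'
```

```text
time: 8.35
tool_pos: [593.2, 112.1, 124.0]
tcp_rot: [179.6, 2.0, 2.2]
ft_force: [-1.2, 0.2, -0.9]
finger_gap: 0.2
time: 8.55
tool_pos: [594.0, 111.3, 125.6]
tcp_rot: [179.6, 1.9, 2.1]
ft_force: [-0.4, -0.1, 0.3]
finger_gap: 0.1
```

```bash
python3 -m jog '[[0.010,-0.010,0,0,0],[0.010,-0.010,0.015,0,0],[0.010,-0.010,0.035,0,0],[0.010,-0.010,0.035,0,0],[0.010,-0.010,0.035,0,0]]'
python3 - <<'E'
from bench import r
from h import *; import cv2
s=r.sense(); print(s['time'],s['tool_pos'],s['tcp_rot'])
M=R.from_euler('xyz',s['tcp_rot'],degrees=True).as_matrix(); tip=s['tool_pos']+M@[0,0,22]
t=F([558.9,76.3,np.radians(92.58)],[43.5,-44.5,41])[0]; print(tip,t,"shift",M.T@(t-tip))
p=r.snapshot("scene"); cv2.imwrite("pics/s3.png",cv2.resize(p["image"][180:360,260:480,::-1],None,fx=3.2,fy=3.2,interpolation=cv2.INTER_CUBIC))
E
```

```text
time: 9.05
tool_pos: [602.2, 121.1, 90.4]
tcp_rot: [179.6, 2.0, 2.1]
ft_force: [0.2, 0.5, 0.3]
finger_gap: -0.2
9.05 [602.19411531 121.10074517  90.43621918] [179.61032201   1.95374875   2.12864582]
[601.45016747 120.92336561  68.44951688] [601.39677116 121.75904136  41.        ] shift [ 0.91352255 -1.02364692 27.4279931 ]
```

View pics/s3.png

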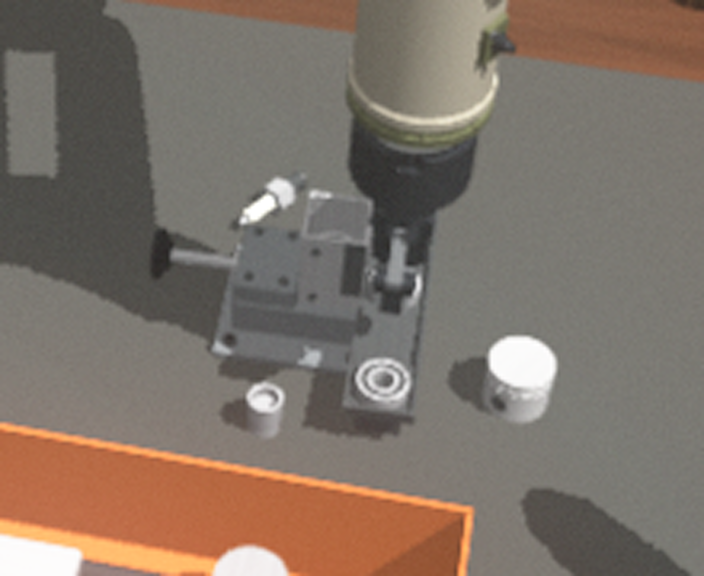

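The fingers are over the tray, between the ejected bearing (395,285) and the staged one (383,380). Descending, watching the force.

```bash
python3 -m jog '[[0.001,-0.001,0.01,0,0],[0.001,-0.001,0.02,0,0],[0.001,-0.001,0.027,0,0],[0.001,-0.001,0.027,0,0],[0.001,-0.001,0.027,0,0]]'
python3 - <<'E'
from bench import r
from h import *
s=r.sense(); M=R.from_euler('xyz',s['tcp_rot'],degrees=True).as_matrix(); tip=s['tool_pos']+M@[0,0,22]
q=[558.9,76.3,np.radians(92.58)]; print(tip,s['tcp_rot'],s['ft_force'])
for y in(0,35,57): print(y, M.T@(F(q,[43.5,y,41])[0]-tip))
E
```

```text
time: 9.6
tool_pos: [602.6, 122.0, 63.7]
tcp_rot: [179.6, 1.9, 2.1]
ft_force: [0.3, 1.4, -0.2]
finger_gap: 0.3
[601.82834147 121.7928822   41.68787558] [179.61504061   1.92544934   2.1236032 ] [ 0.30048151  1.4392132  -0.18654639]
0 [-44.88263558   0.35752184   2.19958427]
35 [-79.86176449   0.62840873   3.37736227]
57 [-101.84864552    0.7986805     4.11767987]
```

```bash
python3 -m jog '[[-0.010,0,0,0,0],[-0.020,0,0.001,0,0],[-0.030,0,0.001,0,0],[-0.040,0,0.001,0,0],[-0.050,0,0.002,0,0],[-0.060,0,0.002,0,0],[-0.068,0,0.002,0,0],[-0.074,0,0.003,0,0]]'
python3 -m jog '[[-0.003,0,0,0,0],[-0.006,0,0,0,0],[-0.008,0,0,0,0],[-0.010,0,0,0,0],[-0.012,0,0.001,0,0],[-0.012,0,0.001,0,0]]'
python3 - <<'E'
from bench import r
from h import *; import cv2
s=r.sense(); M=R.from_euler('xyz',s['tcp_rot'],degrees=True).as_matrix(); tip=s['tool_pos']+M@[0,0,22]
q=[558.9,76.3,np.radians(92.58)]; print(tip,s['tcp_rot'],s['ft_force'])
for y in(57,): print(y, M.T@(F(q,[43.5,y,41])[0]-tip))
p=r.snapshot("scene"); cv2.imwrite("pics/s4.png",cv2.resize(p["image"][180:360,260:480,::-1],None,fx=3.2,fy=3.2,interpolation=cv2.INTER_CUBIC))
E
```

```text
time: 10.4
tool_pos: [528.0, 119.2, 63.4]
tcp_rot: [179.6, 1.9, 2.1]
ft_force: [-0.0, -0.1, 0.4]
finger_gap: 0.1
time: 11.0
tool_pos: [515.8, 118.8, 62.7]
tcp_rot: [179.6, 1.9, 2.1]
ft_force: [0.2, 0.0, -0.2]
finger_gap: 0.2
[515.06550864 118.58630036  40.68149294] [179.61767138   1.91182301   2.12767792] [ 0.18208623  0.04190251 -0.22371934]
57 [-15.10951727   0.83464658   0.19124489]
```

View pics/s4.png

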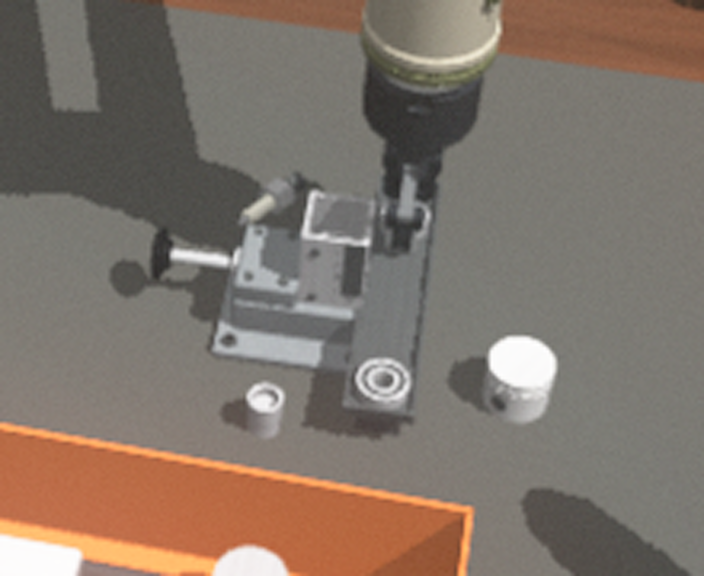

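The bearing is moving ahead of the fingers (it shows at (425,215)), and the staged one is unmoved. Creeping on to the stop, watching the force.

```bash
python3 -m jog '[[-0.002,0,0,0,0],[-0.004,0,0,0,0],[-0.006,0,0,0,0],[-0.008,0,0,0,0],[-0.010,0.001,0,0,0],[-0.010,0.001,0,0,0]]'
python3 -m jog '[[-0.001,0,0,0,0],[-0.002,0,0,0,0],[-0.003,0,0,0,0],[-0.003,0,0,0,0]]'
```

```text
time: 11.65
tool_pos: [505.6, 117.3, 63.0]
tcp_rot: [179.6, 1.9, 2.1]
ft_force: [-0.4, -0.2, 0.2]
finger_gap: 0.1
time: 12.05
tool_pos: [502.5, 117.2, 63.1]
tcp_rot: [179.6, 1.9, 2.1]
ft_force: [0.2, 0.4, 0.4]
finger_gap: 0.3
```

```bash
python3 -m jog '[[-0.001,0,0,0,0],[-0.002,0,0,0,0],[-0.003,0,0,0,0],[-0.003,0,0,0,0]]'
python3 -m jog '[[-0.001,0,0,0,0],[-0.002,0,0,0,0],[-0.002,0,0,0,0]]'
```

```text
time: 12.45
tool_pos: [499.3, 117.1, 63.2]
tcp_rot: [179.6, 1.9, 2.1]
ft_force: [-0.6, -0.9, 0.5]
finger_gap: 0.1
time: 12.75
tool_pos: [497.2, 117.0, 63.2]
tcp_rot: [179.6, 1.9, 2.1]
ft_force: [-0.4, 0.2, -0.2]
finger_gap: 0.1
```

```bash
python3 -m jog '[[-0.001,0,0,0,0],[-0.002,0,0,0,0],[-0.002,0,0,0,0]]'
python3 - <<'E'
from bench import r
from h import *; import cv2
s=r.sense();print(s['tool_pos'],s['ft_force'])
for n in("top","scene"):
    p=r.snapshot(n); u=proj(F([558.9,76.3,np.radians(92.58)],np.array([[43.5,89,47],[43.5,-89,47.]])),p["K"],p["T"]); print(n,u,[(d['uv'],d['conf']) for d in r.pinpoint(p,"bearing")[:5]])
    c=int(u[0,0])-45; w=int(u[0,1])-45; cv2.imwrite(f"pics/e_{n}.png",cv2.resize(p["image"][w:w+90,c:c+90,::-1],None,fx=4.4,fy=4.4,interpolation=cv2.INTER_CUBIC))
cv2.imwrite("pics/e.png",np.hstack([cv2.imread("pics/e_top.png"),cv2.imread("pics/e_scene.png")]))
E
```

```text
time: 13.05
tool_pos: [495.1, 116.9, 63.3]
tcp_rot: [179.6, 1.9, 2.1]
ft_force: [0.1, -0.5, 0.0]
finger_gap: 0.1
[495.05870049 116.92879196  63.26588752] [ 0.12217886 -0.51255129  0.00506361]
top [[242.96421511 283.59576268]
 [241.37481662 211.70905097]] [([260.9, 247.8], 0.73)]
scene [[386.33216825 238.86538894]
 [378.93668836 297.31941246]] [([381.6, 301.5], 0.63), ([387.7, 245.8], 0.43)]
```

View pics/e.png

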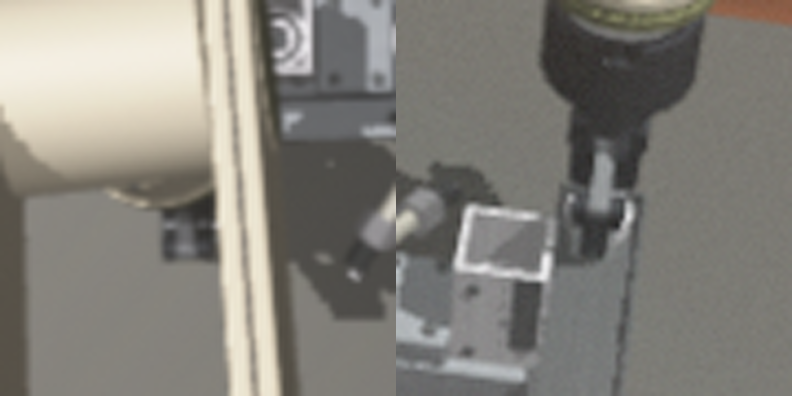

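The bearing is partly hidden behind the fingers, close to the end lip but not at it yet. Creeping further.

```bash
python3 -m jog '[[-0.001,0,0,0,0],[-0.002,0,0,0,0],[-0.002,0,0,0,0]]'; python3 -m jog '[[-0.001,0,0,0,0],[-0.002,0,0,0,0],[-0.002,0,0,0,0]]'
```

```text
time: 13.55
tool_pos: [493.0, 116.8, 63.3]
tcp_rot: [179.6, 2.0, 2.1]
ft_force: [0.7, 0.1, 0.4]
finger_gap: -0.1
time: 13.85
tool_pos: [491.4, 116.8, 63.7]
tcp_rot: [179.6, 1.9, 2.1]
ft_force: [2.0, -0.2, 0.1]
finger_gap: -0.1
```

```bash
python3 -m jog '[[-0.001,0,0,0,0],[-0.0015,0,0,0,0],[-0.0015,0,0,0,0]]'
```

```text
time: 14.15
tool_pos: [491.0, 116.8, 64.4]
tcp_rot: [179.6, 1.8, 2.1]
ft_force: [4.9, 0.2, -0.0]
finger_gap: 0.0
```

Force is rising with no travel, so the bearing is at the stop. Backing off and looking from above.

```bash
python3 -m jog '[[0.006,0,0,0,0],[0.015,0,0,0,0],[0.015,0,0,0,0],[0.015,0,-0.05,0,0],[0.015,0,-0.1,0,0],[0.015,0,-0.15,0,0],[0.015,0,-0.2,0,0],[0.015,0.05,-0.21,0,0]]'
python3 -m jog '[[0.025,0.05,0,0,0],[0.05,0.1,0,0,0],[0.05,0.1,0,0,0],[0.05,0.1,0,0,0],[0.05,0.1,0,0,0]]'
python3 - <<'E'
from bench import r
from h import *; import cv2
s=r.sense(); print(s['time'],s['tool_pos'],s['tcp_rot'],s['ft_force'])
p=r.snapshot("wrist"); T=wristT(s,p); im=p["image"][:,:,::-1].copy()
q=[558.9,76.3,np.radians(92.58)]
u=proj(F(q,np.array([[43.5,89,36],[43.5,-89,36],[-126,0,42.],[0,0,36]])),p["K"],T); print(u.round(1))
for l in("bearing","plunger_face","empty_end"): print(l,[(d['uv'],d['conf']) for d in r.pinpoint(p,l)[:6]])
print([(d['bbox'],d['conf']) for d in r.search_frame(p,"bearing")[:6]])
for v in u: cv2.circle(im,tuple(int(a) for a in v),2,(0,0,255),1)
cv2.imwrite("pics/w3.png",im)
E
```

```text
time: 14.95
tool_pos: [516.7, 73.8, 281.4]
tcp_rot: [179.8, 1.2, 2.5]
ft_force: [1.7, -1.1, -0.1]
finger_gap: 0.2
time: 15.45
tool_pos: [570.4, -23.2, 280.1]
tcp_rot: [179.8, 1.3, 2.5]
ft_force: [-0.5, 0.0, -0.2]
finger_gap: -0.3
15.45 [570.41930557 -23.22145008 280.1430019 ] [179.80778716   1.26366394   2.47757756] [-0.5433237   0.03039291 -0.16183807]
[[230.3  58.6]
 [414.   57.5]
 [322.  227.7]
 [321.8 106.1]]
bearing [([227.8, 55.8], 0.95)]
plunger_face [([324.9, 227.9], 0.9)]
empty_end []
[([207.4, 36.0, 247.9, 78.3], 0.72)]
```

View pics/w3.png

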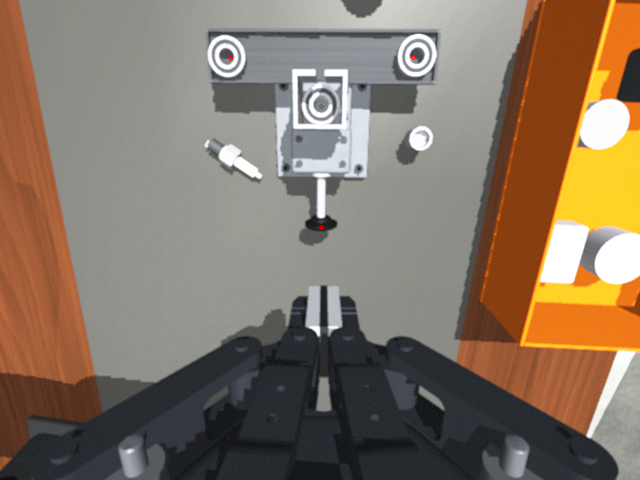

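The bearing sits flat at (226,56) against the left end stop. It mirrors the staged one at (417,55). The knob is out at (321,225), and the other things stand where they were.

```bash
python3 -m jog '[[0,0,0,0,0],[0,0,0,0,0],[0,0,0,0,0]]'; python3 -c "
from bench import r
print(r.hand_in())"
```

```text
time: 16.0
tool_pos: [570.6, -22.4, 281.0]
tcp_rot: [179.8, 1.2, 2.6]
ft_force: [0.0, -1.0, -0.8]
finger_gap: -0.1
the job is handed in; nothing more can be done
None
```

I pressed the plunger once to its hard stop and let it spring back. I then pushed the ejected bearing along the tray with the shut fingers to the empty end, and handed the job in at 16 s. The hand-in reports no verdict.

- **Press:** the force jumped from about 6 N to 21 N with no more travel, so the plunger was fully in. The next picture showed one bearing at the outlet and the knob back out.
- **Push:** I stopped when the force reached 4.9 N with no more travel. The last picture shows the bearing flat against the end stop, mirroring the staged one, which looks unmoved.
- **Rest of the scene:** a bearing shows in the magazine, and the spark plug and socket look undisturbed. The piston was almost out of the last picture but stood in place in earlier ones. I did not re-check the wrench, screwdriver, hammer or oil bottle, but the arm went nowhere near the ones I could see. The hammer did not show clearly in any picture.
- **Small disagreements:**
  - The stop came about 9 mm further on in tool travel than I estimated, probably because the shut fingers are narrower than I assumed.
  - In the last picture the detected bearing centre is about 4 px (3–4 mm) from where my fitted feeder pose puts the empty end. That is within the fit's own error; the staged bearing is off by a similar amount.
  - I could not measure directly that the second bearing had dropped fully to the bottom.

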